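# Set the tilt-sensor rig to its dial mark and clamp it

### The arm

A 6-joint arm with a two-finger parallel gripper is mounted at the origin on the work surface. World frame = base frame: x ahead of the robot, y to its left, z up, the work surface at z = 0. Lengths are in m, angles in rad, forces in N, time in s.
With the tool pointing down it reaches from about 0.375 to 0.825 m from the base axis. Payload 5.5 kg.
Tool frame: the origin (TCP) lies at the very end of the fingers, on their centre line; the grasp point (between the pads) lies 19 mm behind it; z points along the fingers, y is the line along which they close (so a half turn about z gives the same grasp; the last joint's range is limited). The gripper opens to 85 mm and grips with 20 to 120 N. Pads are 22 mm wide; open, the fingers measure 114 mm over their backs; the gripper's body (76 mm by 85 mm) begins 54 mm behind the grasp point. The pads swing forward as they close: fully open they stand 13 mm farther back than shut.
Start: joints at [0, 0.314, -0.047, 1.21, 0, 1.571], TCP at [0.6, -0, 0.231] pointing down, gripper open.
Joint ranges: [-2.67, 2.67], [-0.69, 1.73], [-1.03, 1.25], [-2.08, 2.16], [-1.42, 1.45], [-3.14, 3.14]. Speed limits (rad/s): [2.39, 2.39, 3.01, 3.14, 3.14, 3.14].

### API

Orientations are given as [roll, pitch, yaw] about the fixed x, y, z axes, in that order (R = Rz(yaw) Ry(pitch) Rx(roll)).
In Python, from cell import sensors, viewer, job_done gives the robot as it stands. The module is installed in compiled form; this text tells all that it offers.
- The arm moves only by the tool jog_arm, never from a script. Its argument "increments" is a list of rows, each an object of numbers: "hand": the gripper's target within -1 to 1 (fully open at 1, half-way at 0, shut at -1); "dx", "dy", "dz": the shift along the tool's x, y, z in mm; "turn": the turn about the tool's z in rad. A call has 1 to 5 rows; each row is the pose to reach, as a shift and turn from the pose commanded when the call began, along the tool's axes at that moment; what a row does not reach only later rows make up. A row lasts 1/12 s, in which the tool goes at most 41.7 mm and 7.16 degrees, less where a joint would pass 70% of its speed; a pose out of reach is approached as far as the arm can. A call with a gripper value outside its range is refused whole. The fingers move at their own pace and stop on an object; "squeeze" is the grip in N (left out, the last holds). Time passes only in rows, so rows that repeat a pose let the fingers close. It gives the time, the measured TCP pose, the force, the opening and the grip force at its end, in the units of the state.
- sensors.observe(): the state, without advancing time (a new reading comes with each control period).
- viewer.camera(name): name is "scene" or "side" or "wrist"; returns a dict with "frame" (480x640x3 uint8, blue, green, red), "mtx" (3x3 intrinsics, pixels), "cam_to_world" (4x4, takes a point from camera to world coordinates); the wrist camera has in their place "hand_eye" (4x4, takes a point from camera to tool coordinates, whose origin is the TCP and whose axes are the flange's). Camera axes: x right, y down, z forward; pixel columns grow to the right and rows downward; lengths in m; the calibration is good to about 2 mm. A picture is of the moment at which its call begins: read the wrist's pose just before it. There is no depth.
- job_done(): hands the job in; it is judged then, once.
The state is a dict: "time_s": time; "q": joint angles; "dq": joint speeds; "joint_efforts": joint torques, N m; "tcp_pos": TCP position; "tcp_rot": TCP orientation; "ft_force": force on the tool from outside, world axes, zero at the start; "moment": the same for the moment, N m; "finger_gap": finger opening in m; "grasp_force": force on a finger pad.
Only numpy, scipy, OpenCV 4.12 (cv2) and the standard library are available. Lean on these libraries where they do the work, as an engineer would, in place of code of your own. Each camera call takes 0.05 s, during which the arm holds its last target. There are 200 camera calls.

### The job

Set the tilt-sensor calibration rig: its handwheel has been wound clockwise past the mark, and the worm drive has lost motion. Wind the handwheel back counter-clockwise until its red line is a good quarter turn past the fixed index, then come back clockwise, stopping with the red line right at the index so the slack is taken up. Then nip up the orange clamp lever clockwise by feel until it holds firmly, about 10 N at its knob and no harder, let go, and leave the sensor and the other things on the bench alone.

Things in the scene. Friction and masses are not known exactly. Their poses are not given: they have to be found in the camera images.
- rig: Fixed calibration rig: grey base plate 170 x 240 mm, 16 mm thick, carrying a rotary table stood upright (round housing 150 mm across, top 163 mm above the bench). Origin: centre of the base plate's underside; z up, x away from the worker through the steel faceplate, y to the left where the clamp is.
- wheel_axis (a point): Point on the handwheel's vertical axis, level with the wheel's top face, 186 mm above the bench. The handwheel is a black disc of 116 mm diameter, 14 mm thick, with a white graduated ring of 20 divisions (18 degrees each) round its top and one red line. It starts 0.9 to 2.2 rad clockwise past the mark.
- index_mark (a point): Tip of the fixed steel index pointer with a black line, just outside the wheel's rim on the rig's -y side, 186 mm above the bench (its bracket is nowhere higher than 189 mm).
- red_line (a point): Outer end of the red line on the handwheel's ring, 57.5 mm from the wheel's axis, 186 mm up. When the wheel is at the mark the red line points straight at the index, 2 mm from its tip.
- crank_handle (a point): Middle of the revolving light-grey crank handle: upright round grip 23 mm in diameter, 48 mm tall, 190 to 238 mm above the bench (this point 218 mm up), 40 mm from the wheel's axis, a quarter turn clockwise (from above) of the red line. It spins freely on its pin, so it can be held while winding. Winding takes about 2 N at the handle in the slack, 7 N when driving the faceplate.
- faceplate (a joint): Tilt of the steel faceplate with the sensor, rad. The worm turns it by 1/36 of the handwheel's turn, but with about 0.6 rad of handwheel turn (two divisions) lost at each reversal. It is 0 when the handwheel has come clockwise to the mark with the slack taken up, and about 0.017 when the mark was reached counter-clockwise.
- tilt_sensor: Blue tilt sensor, 62 x 42 x 34 mm, on an aluminium plate on the faceplate's far side (+x of the rig). Delicate. Origin: centre of its back at the faceplate.
- clamp_axis (a point): Point on the vertical axis of the orange clamp lever, 181 mm above the bench. Clockwise from above tightens. The lever starts slack and swings freely (about 1 N) for 0.35 to 1.35 rad, then bites; where it bites differs each time. From the bite it takes about 6 N at the knob, rising by about 46 N per rad; 8 to 11 N at the knob is firm. It stays where it is left.
- lever_knob (a point): Centre of the ball (21 mm diameter) at the end of the orange clamp lever, 86 mm from the clamp axis and 184 mm above the bench. The lever's round arm is 13 mm thick, its middle line 180 to 184 mm above the bench.
- shoe_pad (a point): Brass clamp shoe in the little window under the lever hub, 149 mm up when slack; it goes down 4 mm per rad of lever turn after the bite, too little to measure: 0.12 mm down (0.03 rad) is firm, 0.48 mm (0.12 rad) is strained.
- multimeter: Orange multimeter lying flat, 85 x 175 x 39 mm; origin under its centre.
- spirit_level: Aluminium spirit level 200 x 24 x 45 mm; origin under its centre.
- spare_sensor: Spare blue tilt sensor 62 x 34 x 40 mm; origin under its centre.
- hex_key: Hex key with red T handle, 120 x 85 x 23 mm; origin under the shank's middle.
- screwdriver: Blue screwdriver 200 mm long, lying.
- angle_block: Steel angle block 90 x 30 x 60 mm; origin under its centre.
- spray_can: Spray can 52 mm diameter, 130 mm tall; origin under its centre.

How it is judged:
On the way, in this order (a step that is already met when the one before it is completed fails the run):
1. the handwheel is wound counter-clockwise until the red line is more than 0.75 rad past the index, beyond the lost motion (x of red_line in the frame of rig above 0.0242 m), for 0.05 s.
2. the handwheel is back at the mark, come to clockwise with the slack taken up, the clamp still slack (x of red_line in the frame of rig between -0.0208 and -0.0092 m and y of red_line in the frame of rig below -0.1 m and value of joint faceplate between -0.0044 and 0.0044 rad and z of shoe_pad in the frame of rig above 0.14894 m), for 0.3 s.
At the end, for the whole second after the job is handed in: The red line is at the index within 0.1 rad (5.8 mm at the rim), the faceplate within 0.0044 rad (a quarter degree) of 0, so the slack is taken up clockwise, and the clamp is firm but not strained: its lever 0.03 to 0.12 rad beyond the bite, shoe 0.12 to 0.48 mm down (x of red_line in the frame of rig between -0.0208 and -0.0092 m and y of red_line in the frame of rig below -0.1 m and value of joint faceplate between -0.0044 and 0.0044 rad and z of shoe_pad in the frame of rig between 0.14852 and 0.14888 m); the robot touches nothing.
It fails at once if the clamp is strained: lever more than 0.12 rad beyond its bite, shoe more than 0.48 mm down (over about 11.4 N at the knob) (z of shoe_pad in the frame of rig below 0.14852 m).
It fails at once if the tilt sensor is pushed on (contact force between anything else and tilt_sensor above 5 N).
It fails at once if another thing on the bench is moved by more than 3 cm (distance of any of multimeter, spirit_level, spare_sensor, hex_key, screwdriver, angle_block, spray_can from where it was at the start of the episode above 0.03 m).
It also fails if it takes over 72 s, if anything falls off the work surface, if the arm or the gripper's body presses on something with over 40 N, if the wrist force passes 120 N, or if a joint passes its speed limit or range.

## Working session

There is one attempt and no reset: what is moved stays moved. The work goes in short steps, Python scripts to look and compute and a tool call to move; the robot and the scene stay as the last step left them, time stands still between calls to the robot, and variables do not carry over. Pictures are saved under pics/ and viewed, at most 12 in all, crops included, and the job is handed in when it is done.

Besides the shell and the picture viewer there is one more tool, called as name(argument=value, ...) on one line, values as JSON. jog_arm: Moves the arm, as the interface text tells. Its arguments: {"type":"object","properties":{"increments":{"type":"array"},"squeeze":{"type":"number"}},"required":["increments"]}

```bash
mkdir -p pics && cat > h.py <<'E'
import numpy as np, cv2
from cell import sensors, viewer, job_done
from scipy.spatial.transform import Rotation as R
def cam(name):
    s=sensors.observe(); c=viewer.camera(name)
    if 'cam_to_world' in c: T=np.array(c['cam_to_world'])
    else:
        W=np.eye(4); W[:3,:3]=R.from_euler('xyz',s['tcp_rot']).as_matrix(); W[:3,3]=s['tcp_pos']
        T=W@np.array(c['hand_eye'])
    return c['frame'],np.array(c['mtx']),T
def onz(px,K,T,z):
    px=np.atleast_2d(px).astype(float)
    d=np.c_[px,np.ones(len(px))]@np.linalg.inv(K).T@T[:3,:3].T
    o=T[:3,3]; return o+d*((z-o[2])/d[:,2])[:,None]
def proj(P,K,T):
    p=(np.atleast_2d(P)-T[:3,3])@T[:3,:3]@K.T; return p[:,:2]/p[:,2:]
E
python3 - <<'E'
from h import *
for n in('scene','side','wrist'):
    f,K,T=cam(n); cv2.imwrite(f'pics/{n}0.png',f); np.savez(f'{n}0.npz',f=f,K=K,T=T); print(n,K[0,0],T.round(3).tolist())
a=[cv2.imread(f'pics/{n}0.png') for n in('scene','side','wrist')]
s=sensors.observe();print(s)
E
```

```text
scene 565.6386060447477 [[0.706, 0.603, -0.371, 1.1], [0.708, -0.604, 0.366, -0.552], [-0.003, -0.522, -0.853, 1.447], [0.0, 0.0, 0.0, 1.0]]
side 458.2000893018079 [[0.946, -0.154, 0.285, 0.231], [-0.324, -0.49, 0.809, -0.826], [0.015, -0.858, -0.514, 0.662], [0.0, 0.0, 0.0, 1.0]]
wrist 353.61420584229046 [[1.0, 0.001, -0.002, 0.598], [0.001, -0.945, -0.326, 0.083], [-0.002, 0.326, -0.945, 0.373], [0.0, 0.0, 0.0, 1.0]]
{'time_s': 0.15, 'q': array([-1.57215709e-05,  3.14068339e-01, -4.78351993e-02,  1.21018066e+00,
        2.74796410e-06,  1.57082744e+00]), 'dq': array([-0.00187013, -0.00172754,  0.00188697, -0.00208706, -0.00060277,
        0.00144506]), 'joint_efforts': array([-1.47968080e-04, -5.40045226e+01,  3.40059292e+01,  1.33731824e-02,
        2.28346818e-05,  3.50972789e-05]), 'tcp_pos': array([ 5.99571601e-01, -8.51690613e-06,  2.30635988e-01]), 'tcp_rot': array([-3.14030478e+00, -2.70789760e-06,  1.57074949e+00]), 'ft_force': array([ 0.58272983, -0.01834796, -0.13861564]), 'moment': array([0.04209423, 0.00528232, 0.0602503 ]), 'grasp_force': 0.0, 'finger_gap': 0.08526311787546656}
```

View pics/scene0.png

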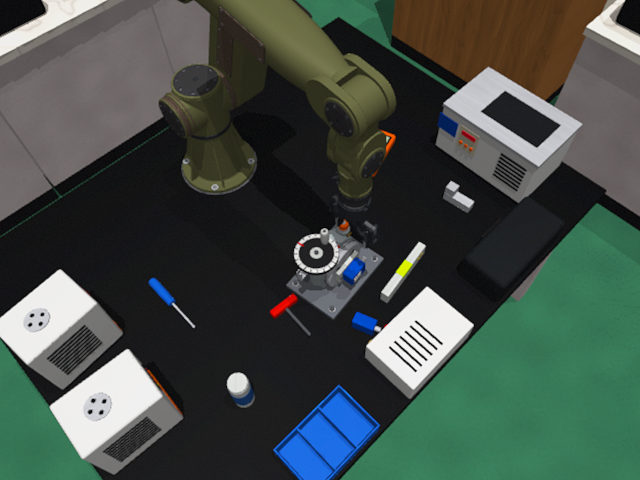

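View pics/wrist0.png

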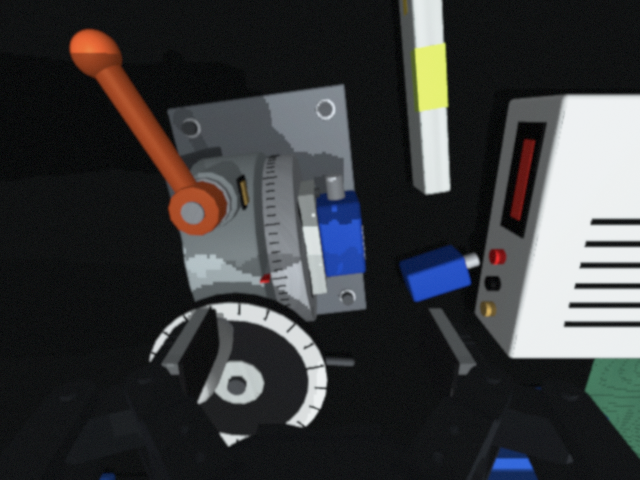

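The scene shows the rig in the middle, with the wheel near (316,253) and the handle near (325,235). In the wrist view the lever knob is at (95,52), its hub at (195,210), the wheel hub at (238,385), and plate corners at (168,110), (345,85) and (367,310).

```bash
python3 - <<'E'
from h import *
w=np.load('wrist0.npz');s=np.load('scene0.npz');d=np.load('side0.npz')
for nm,px,z in [('plate',[(168,110),(345,85),(367,310)],.016),('knob',[(95,52)],.184),('cl',[(194,211)],.195),('wheel',[(237,384)],.19)]:
    print(nm,onz(px,w['K'],w['T'],z).round(4).tolist())
print('scene wheel',onz([(316,253)],s['K'],s['T'],.19),'handle top',onz([(325,233)],s['K'],s['T'],.238))
a=cv2.resize(s['f'][210:330,260:400],None,fx=4,fy=4,interpolation=2)
W=proj([0.56,-.1,.186],d['K'],d['T'])[0].astype(int);print(W)
x,y=max(W[0]-100,0),max(W[1]-80,0)
b=cv2.resize(d['f'][y:y+160,x:x+200],(560,448),interpolation=2);print(x,y)
cv2.imwrite('pics/c1.png',a);cv2.imwrite('pics/c2.png',b)
E
```

```text
plate [[0.4551, 0.0886, 0.016], [0.6224, 0.1106, 0.016], [0.6537, -0.1269, 0.016]]
knob [[0.4913, 0.1122, 0.184]]
cl [[0.5337, 0.0368, 0.195]]
wheel [[0.5464, -0.0781, 0.19]]
scene wheel [[ 0.54894506 -0.08036068  0.19      ]] handle top [[ 0.54414776 -0.04209942  0.238     ]]
[354 234]
254 154
```

View pics/c1.png

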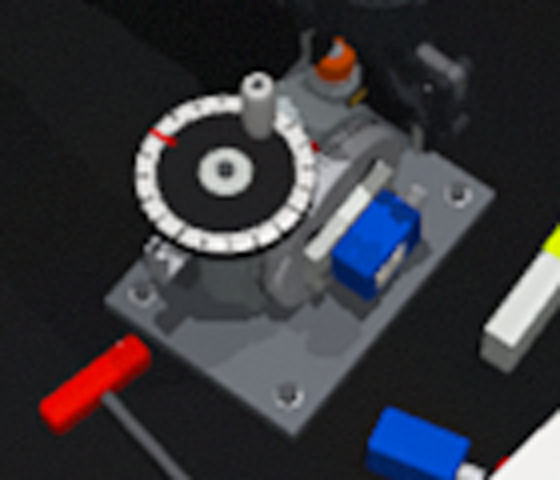

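View pics/c2.png

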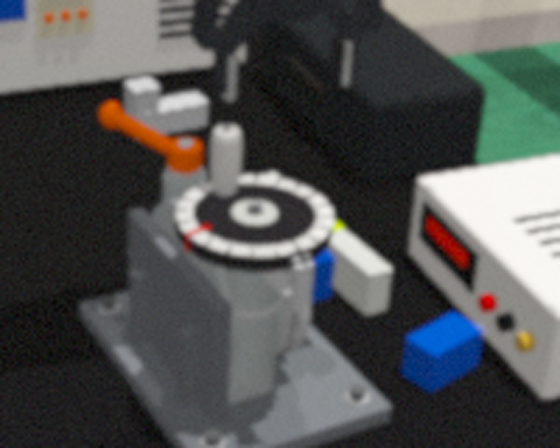

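The scene crop puts the wheel hub at (226,170), the red line end at (153,132), the handle top at (257,82) and the index at (163,250). The side crop confirms the wheel and handle, with the red line at its left.

```bash
python3 - <<'E'
from h import *
w=np.load('wrist0.npz');s=np.load('scene0.npz');d=np.load('side0.npz')
yaw=.131;Rm=np.array([[np.cos(yaw),-np.sin(yaw)],[np.sin(yaw),np.cos(yaw)]])
S=lambda p,z:onz([(260+p[0]/4,210+p[1]/4)],s['K'],s['T'],z)[0]
D=lambda p,z:onz([(254+p[0]/2.8,154+p[1]/2.8)],d['K'],d['T'],z)[0]
print('hub',S((226,170),.19),D((255,211),.19))
print('handletop',S((257,82),.238),D((228,130),.238))
print('red',S((153,132),.186),D((187,240),.186))
print('index',S((163,243),.186))
# wheel outline fit: white ring in scene
for nm,n in(('s',s),('d',d)):
    f=n['f'];P=onz([(c,r) for r in range(480) for c in range(640)],n['K'],n['T'],.186).reshape(480,640,3)
    m=(f.min(2)>150)&(np.hypot(P[...,0]-.5475,P[...,1]+.079)<.062)
    c,r=cv2.minEnclosingCircle(P[m][:,:2].astype(np.float32)*1000);print(nm,c,r,m.sum())
    h=cv2.cvtColor(f,cv2.COLOR_BGR2HSV);m=((h[...,0]<6)|(h[...,0]>172))&(h[...,1]>140)&(h[...,2]>90)&(np.hypot(P[...,0]-.5475,P[...,1]+.079)<.062)
    q=P[m].mean(0)-[.5475,-.079,0]; print('red mean',P[m].mean(0),m.sum(),'ang',np.arctan2(q[1],q[0]))
print('rig wheel',(np.array([.5475,-.079])-[.5544,-.019])@Rm)
E
```

```text
hub [ 0.54878622 -0.0784298   0.19      ] [ 0.54588969 -0.08327898  0.19      ]
handletop [ 0.53748876 -0.03823777  0.238     ] [ 0.53802167 -0.04390651  0.238     ]
red [ 0.49294744 -0.09068341  0.186     ] [ 0.48784392 -0.10021396  0.186     ]
index [ 0.55720466 -0.14186178  0.186     ]
s (547.9087524414062, -76.72390747070312) 60.06499099731445 561
red mean [ 0.51713139 -0.07330754  0.186     ] 17 ang 2.9562972461962227
d (547.8309936523438, -78.91354370117188) 61.42474365234375 625
red mean [ 0.50761642 -0.08430096  0.186     ] 10 ang -3.0094561420272816
rig wheel [-0.01467842 -0.05858459]
```

jog_arm(increments=[{"dz":-15},{"dz":-35},{"dz":-45}])

```text
invalid input
```

jog_arm(increments=[{"hand":1,"dx":0,"dy":0,"dz":-15,"turn":0},{"hand":1,"dx":0,"dy":0,"dz":-45,"turn":0},{"hand":1,"dx":0,"dy":0,"dz":-45,"turn":0}], squeeze=30)

```text
time_s: 0.4
tcp_pos: [0.6018, -0.0, 0.2809]
tcp_rot: [3.136, 0.0, 1.571]
ft_force: [1.1, 0.1, 1.0]
finger_gap: 0.0851
grasp_force: 0.0
```

jog_arm(increments=[{"hand":1,"dx":-20,"dy":-30,"dz":0,"turn":0},{"hand":1,"dx":-40,"dy":-62,"dz":0,"turn":0},{"hand":1,"dx":-40,"dy":-62,"dz":0,"turn":0},{"hand":1,"dx":-40,"dy":-62,"dz":0,"turn":0}])

```text
time_s: 0.73
tcp_pos: [0.5367, -0.0407, 0.2765]
tcp_rot: [-3.141, -0.0, 1.569]
ft_force: [0.5, 0.2, -0.3]
finger_gap: 0.0854
grasp_force: 0.0
```

```bash
python3 - <<'E'
from h import *
print(sensors.observe()['tcp_pos'])
f,K,T=cam('wrist'); cv2.imwrite('pics/w1.png',f)
print(proj([[.538,-.04,.238],[.538,-.04,.19],[.5477,-.0785,.19]],K,T))
E
```

```text
[ 0.53665207 -0.0406991   0.27646919]
[[322.97617251 272.43776821]
 [322.15559045 243.24763285]
 [335.4426521  293.34585112]]
```

View pics/w1.png

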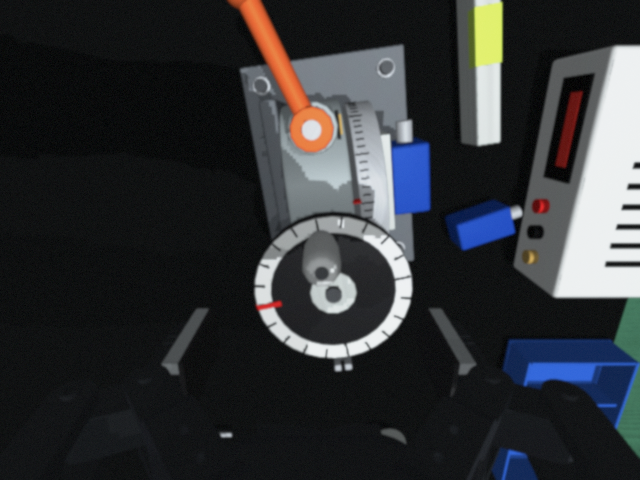

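The wrist view shows the handle top at (321,272), hub (333,294), red line outer end (258,307) and index tip about (342,358). These agree with the predictions to within 1 mm.

```bash
python3 - <<'E'
from h import *
f=cv2.imread('pics/w1.png');_,K,T=cam('wrist')
for n,p,z in [('handle',(321,272),.238),('hub',(333.5,294),.19),('red',(258,307.5),.186),('index',(342,358),.186),('clamp',(311,130),.195)]: print(n,onz([p],K,T,z)[0])
P=onz([(c,r) for r in range(480) for c in range(640)],K,T,.186).reshape(480,640,3)
m=(f.min(2)>150)&(np.hypot(P[...,0]-.5475,P[...,1]+.079)<.061)
c,r=cv2.minEnclosingCircle(P[m][:,:2].astype(np.float32)*1000);print(c,r)
E
```

```text
handle [ 0.53816955 -0.03933419  0.238     ]
hub [ 0.54765988 -0.078628    0.19      ]
red [ 0.49164376 -0.09200667  0.186     ]
index [ 0.5553296  -0.13720179  0.186     ]
clamp [0.53227204 0.03509667 0.195     ]
(548.6683959960938, -77.62291717529297) 59.22542953491211
```

jog_arm(increments=[{"hand":1,"dx":1,"dy":0,"dz":35,"turn":0},{"hand":1,"dx":1,"dy":0,"dz":73,"turn":0},{"hand":1,"dx":1,"dy":0,"dz":73,"turn":0},{"hand":-0.6,"dx":1,"dy":0,"dz":73,"turn":0},{"hand":-0.6,"dx":1,"dy":0,"dz":73,"turn":0}], squeeze=25)

```text
time_s: 1.25
tcp_pos: [0.5393, -0.0387, 0.2047]
tcp_rot: [3.14, 0.0, 1.571]
ft_force: [-0.4, 0.7, 1.0]
finger_gap: 0.0636
grasp_force: 0.0
```

jog_arm(increments=[{"hand":-1,"dx":0,"dy":-1,"dz":0,"turn":0},{"hand":-1,"dx":0,"dy":-1,"dz":0,"turn":0},{"hand":-1,"dx":0,"dy":-1,"dz":0,"turn":0},{"hand":-1,"dx":0,"dy":-1,"dz":0,"turn":0},{"hand":-1,"dx":0,"dy":-1,"dz":0,"turn":0}], squeeze=30)

```text
time_s: 1.67
tcp_pos: [0.5381, -0.039, 0.2049]
tcp_rot: [3.139, 0.0, 1.571]
ft_force: [-0.3, 0.5, 5.6]
finger_gap: 0.0218
grasp_force: 31.5
```

jog_arm(increments=[{"hand":-1,"dx":-1.5,"dy":-4.5,"dz":0,"turn":0},{"hand":-1,"dx":-3.5,"dy":-8.9,"dz":0,"turn":0},{"hand":-1,"dx":-6,"dy":-13,"dz":0,"turn":0},{"hand":-1,"dx":-9,"dy":-16.8,"dz":0,"turn":0},{"hand":-1,"dx":-12.4,"dy":-20.2,"dz":0,"turn":0}])

```text
time_s: 2.08
tcp_pos: [0.5189, -0.0497, 0.205]
tcp_rot: [3.136, -0.004, 1.572]
ft_force: [3.9, 6.2, 4.4]
finger_gap: 0.0219
grasp_force: 31.4
```

```bash
python3 - <<'E'
import numpy as np
def seq(a,b,n):
    t=np.linspace(a,b,n+1); p=40*np.c_[np.sin(t),np.cos(t)]
    for k in range(0,n,5): print(round(t[k],2),(p[k+1:k+6]-p[k]).round(1).tolist())
seq(2.42,4.32,15); print(); seq(4.32,3.27,10)
E
```

```text
2.42 [[-4.0, -3.1], [-8.4, -5.7], [-13.0, -7.7], [-17.9, -9.0], [-22.9, -9.8]]
3.05 [[-5.1, -0.1], [-10.1, 0.4], [-15.0, 1.5], [-19.8, 3.3], [-24.3, 5.6]]
3.69 [[-4.2, 2.9], [-7.9, 6.3], [-11.2, 10.1], [-14.0, 14.4], [-16.2, 18.9]]

4.32 [[1.8, -3.8], [4.0, -7.4], [6.6, -10.7], [9.4, -13.7], [12.6, -16.5]]
3.8 [[3.5, -2.4], [7.2, -4.4], [11.0, -6.0], [15.1, -7.2], [19.2, -7.9]]
```

jog_arm(increments=[{"hand":-1,"dx":-4.0,"dy":-3.1,"dz":0,"turn":0},{"hand":-1,"dx":-8.4,"dy":-5.7,"dz":0,"turn":0},{"hand":-1,"dx":-13,"dy":-7.7,"dz":0,"turn":0},{"hand":-1,"dx":-17.9,"dy":-9,"dz":0,"turn":0},{"hand":-1,"dx":-22.9,"dy":-9.8,"dz":0,"turn":0}])

```text
time_s: 2.5
tcp_pos: [0.5075, -0.0723, 0.2049]
tcp_rot: [3.139, -0.005, 1.572]
ft_force: [-1.9, 7.5, 8.8]
finger_gap: 0.0219
grasp_force: 31.9
```

jog_arm(increments=[{"hand":-1,"dx":-5.1,"dy":-0.1,"dz":0,"turn":0},{"hand":-1,"dx":-10.1,"dy":0.4,"dz":0,"turn":0},{"hand":-1,"dx":-15,"dy":1.5,"dz":0,"turn":0},{"hand":-1,"dx":-19.8,"dy":3.3,"dz":0,"turn":0},{"hand":-1,"dx":-24.3,"dy":5.6,"dz":0,"turn":0}])

```text
time_s: 2.92
tcp_pos: [0.512, -0.0974, 0.2049]
tcp_rot: [3.141, -0.003, 1.571]
ft_force: [-4.7, 5.6, 11.0]
finger_gap: 0.0218
grasp_force: 32.1
```

jog_arm(increments=[{"hand":-1,"dx":-4.2,"dy":2.9,"dz":0,"turn":0},{"hand":-1,"dx":-7.9,"dy":6.3,"dz":0,"turn":0},{"hand":-1,"dx":-11.2,"dy":10.1,"dz":0,"turn":0},{"hand":-1,"dx":-14,"dy":14.4,"dz":0,"turn":0},{"hand":-1,"dx":-16.2,"dy":18.9,"dz":0,"turn":0}])

```text
time_s: 3.33
tcp_pos: [0.5305, -0.1145, 0.2048]
tcp_rot: [-3.141, -0.001, 1.571]
ft_force: [-6.6, 2.4, 12.9]
finger_gap: 0.0223
grasp_force: 32.2
```

jog_arm(increments=[{"hand":-1,"dx":0,"dy":0,"dz":0,"turn":0},{"hand":-1,"dx":0,"dy":0,"dz":0,"turn":0},{"hand":-1,"dx":0,"dy":0,"dz":0,"turn":0}])

```text
time_s: 3.58
tcp_pos: [0.5316, -0.1149, 0.2049]
tcp_rot: [3.14, 0.0, 1.571]
ft_force: [-3.5, 1.3, 9.2]
finger_gap: 0.0218
grasp_force: 31.9
```

```bash
python3 - <<'E'
from h import *
f,K,T=cam('wrist');np.savez('w2.npz',f=f,K=K,T=T)
P=onz([(c,r) for r in range(480) for c in range(640)],K,T,.186).reshape(480,640,3)
h=cv2.cvtColor(f,cv2.COLOR_BGR2HSV);D=np.hypot(P[...,0]-.548,P[...,1]+.0785);m=((h[...,0]<6)|(h[...,0]>172))&(h[...,1]>140)&(h[...,2]>90)&(D<.062)&(D>.03)
q=P[m]-[.548,-.0785,0];print(m.sum(),q.mean(0) if m.any() else 0, sensors.observe()['tcp_pos'])
cv2.imwrite('pics/w2.png',f)
E
```

```text
327 [ 0.03780284 -0.00900576  0.186     ] [ 0.53159456 -0.11496315  0.20490692]
```

View pics/w2.png

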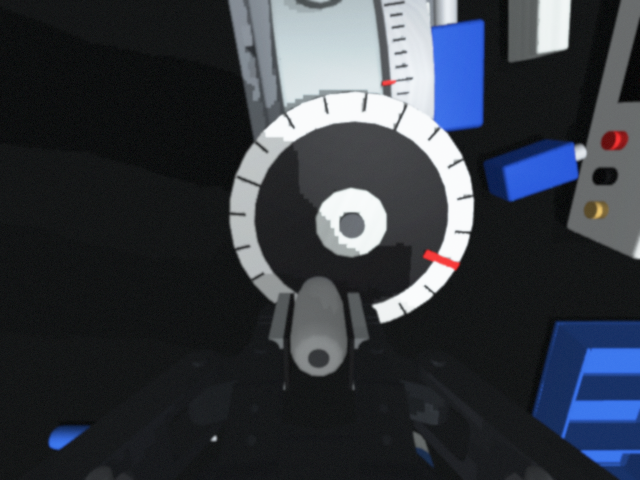

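The red line end is at (458,266) and the hub at (351,224), so the line is about 1.0 rad past the index. Next is the return clockwise.

jog_arm(increments=[{"hand":-1,"dx":1.8,"dy":-3.8,"dz":0,"turn":0},{"hand":-1,"dx":4,"dy":-7.4,"dz":0,"turn":0},{"hand":-1,"dx":6.6,"dy":-10.7,"dz":0,"turn":0},{"hand":-1,"dx":9.4,"dy":-13.7,"dz":0,"turn":0},{"hand":-1,"dx":12.6,"dy":-16.5,"dz":0,"turn":0}])

```text
time_s: 4.05
tcp_pos: [0.516, -0.1033, 0.205]
tcp_rot: [3.138, 0.003, 1.57]
ft_force: [1.3, -2.5, 6.2]
finger_gap: 0.0218
grasp_force: 31.5
```

jog_arm(increments=[{"hand":-1,"dx":3.5,"dy":-2.4,"dz":0,"turn":0},{"hand":-1,"dx":7.2,"dy":-4.4,"dz":0,"turn":0},{"hand":-1,"dx":11,"dy":-6,"dz":0,"turn":0},{"hand":-1,"dx":15.1,"dy":-7.2,"dz":0,"turn":0},{"hand":-1,"dx":18.0,"dy":-7.8,"dz":0,"turn":0}])

```text
time_s: 4.47
tcp_pos: [0.508, -0.0865, 0.2049]
tcp_rot: [3.139, 0.006, 1.57]
ft_force: [-0.6, -7.2, 6.7]
finger_gap: 0.022
grasp_force: 31.6
```

jog_arm(increments=[{"hand":-1,"dx":0,"dy":0,"dz":0,"turn":0},{"hand":-1,"dx":0,"dy":0,"dz":0,"turn":0},{"hand":-1,"dx":0,"dy":0,"dz":0,"turn":0}])

```text
time_s: 4.72
tcp_pos: [0.5078, -0.086, 0.2049]
tcp_rot: [3.139, 0.004, 1.57]
ft_force: [-0.9, -4.8, 7.9]
finger_gap: 0.022
grasp_force: 31.7
```

```bash
cat >> h.py <<'E'
def red(f,K,T):
    P=onz([(c,r) for r in range(480) for c in range(640)],K,T,.186).reshape(480,640,3)
    h=cv2.cvtColor(f,cv2.COLOR_BGR2HSV);D=np.hypot(P[...,0]-.548,P[...,1]+.0785);m=((h[...,0]<6)|(h[...,0]>172))&(h[...,1]>140)&(h[...,2]>90)&(D<.064)&(D>.03)
    q=P[m]-[.548,-.0785,0];a=np.arctan2(q[:,1].mean(),q[:,0].mean()); return m.sum(),q.mean(0),a+np.pi/2-.131
E
python3 - <<'E'
from h import *
t=sensors.observe()['tcp_pos'];print(t,np.arctan2(t[1]+.0785,t[0]-.548)%6.2832-3.272)
for n in('scene','side','wrist'):
    f,K,T=cam(n);print(n,red(f,K,T))
E
```

```text
[ 0.50784856 -0.08596551  0.20490765] 0.05344179021674211
scene (np.int64(15), array([ 0.01084558, -0.03567098,  0.186     ]), np.float64(0.1641634529374374))
side (np.int64(8), array([ 0.00907251, -0.03874029,  0.186     ]), np.float64(0.09904220052281065))
wrist (np.int64(148), array([ 0.00667434, -0.03161262,  0.186     ]), np.float64(0.07707337495810229))
```

jog_arm(increments=[{"hand":-1,"dx":1,"dy":-0.1,"dz":0,"turn":0},{"hand":-1,"dx":2.2,"dy":-0.2,"dz":0,"turn":0},{"hand":-1,"dx":2.2,"dy":-0.2,"dz":0,"turn":0},{"hand":-1,"dx":2.2,"dy":-0.2,"dz":0,"turn":0},{"hand":-1,"dx":2.2,"dy":-0.2,"dz":0,"turn":0}])

```text
time_s: 5.28
tcp_pos: [0.5075, -0.0843, 0.2049]
tcp_rot: [3.14, 0.005, 1.57]
ft_force: [-2.1, -6.5, 7.0]
finger_gap: 0.0219
grasp_force: 31.7
```

```bash
python3 - <<'E'
from h import *
t=sensors.observe()['tcp_pos'];print(t,np.arctan2(t[1]+.0785,t[0]-.548)%6.2832-3.272)
f,K,T=cam('wrist');print(red(f,K,T))
cv2.imwrite('pics/w3.png',f)
E
```

```text
[ 0.50753616 -0.0843267   0.2049063 ] 0.012621898886689298
(np.int64(115), array([ 0.00494025, -0.03108901,  0.186     ]), np.float64(0.026589020419123033))
```

View pics/w3.png

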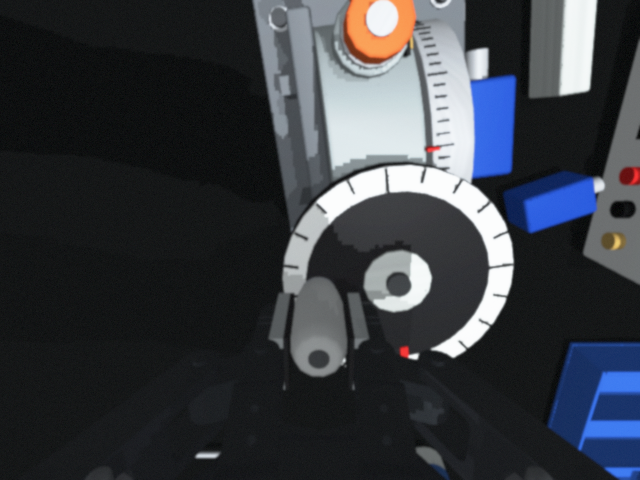

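The red line at (404,352) lies almost on the index direction, within about 0.02 rad. I'll release the handle and rise.

jog_arm(increments=[{"hand":0.3,"dx":0,"dy":0,"dz":0,"turn":0},{"hand":0.3,"dx":0,"dy":0,"dz":0,"turn":0},{"hand":0.3,"dx":0,"dy":0,"dz":0,"turn":0},{"hand":0.3,"dx":0,"dy":0,"dz":0,"turn":0},{"hand":0.3,"dx":0,"dy":0,"dz":-5,"turn":0}])

```text
time_s: 5.75
tcp_pos: [0.5062, -0.0817, 0.2074]
tcp_rot: [-3.14, -0.001, 1.571]
ft_force: [-0.3, -0.4, 0.1]
finger_gap: 0.0556
grasp_force: 0.0
```

jog_arm(increments=[{"hand":0.3,"dx":0,"dy":0,"dz":-35,"turn":0},{"hand":0.3,"dx":0,"dy":0,"dz":-75,"turn":0},{"hand":0.3,"dx":30,"dy":0,"dz":-75,"turn":0},{"hand":-0.5,"dx":60,"dy":0,"dz":-75,"turn":0},{"hand":-1,"dx":60,"dy":0,"dz":-75,"turn":0}])

```text
time_s: 6.17
tcp_pos: [0.5074, -0.0184, 0.2845]
tcp_rot: [3.14, -0.002, 1.574]
ft_force: [-1.0, 0.0, 0.0]
finger_gap: 0.0322
grasp_force: 0.0
```

```bash
python3 - <<'E'
from h import *
print(sensors.observe()['tcp_pos'])
for n in ('scene','wrist'):
    f,K,T=cam(n);print(red(f,K,T)); cv2.imwrite(f'pics/{n}4.png',f);np.savez(f'{n}4.npz',K=K,T=T)
E
```

```text
[ 0.50738675 -0.01839141  0.28447139]
(np.int64(17), array([ 0.00866587, -0.03552895,  0.186     ]), np.float64(0.10823874271689937))
(np.int64(0), array([nan, nan, nan]), np.float64(nan))h.py:20: RuntimeWarning: Mean of empty slice.
  q=P[m]-[.548,-.0785,0];a=np.arctan2(q[:,1].mean(),q[:,0].mean()); return m.sum(),q.mean(0),a+np.pi/2-.131
  ret = ret.dtype.type(ret / rcount)
  ret = um.true_divide(
```

View pics/wrist4.png

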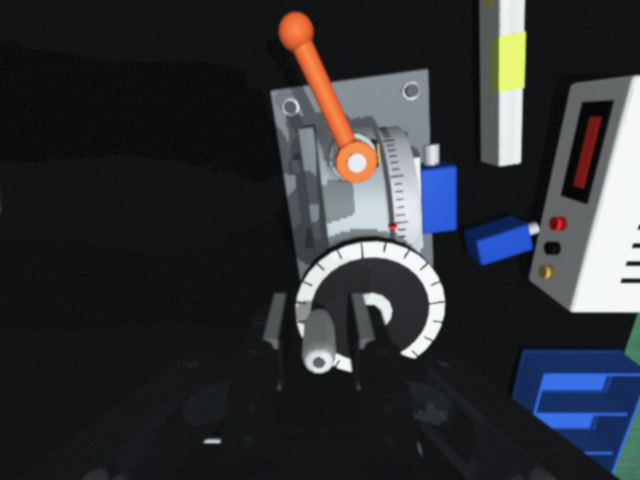

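The knob is at (296,32), the clamp hub at (356,162) and the handle top at (318,362). The gripper hides the red line, so I'll move for a clear check of line against index.

jog_arm(increments=[{"hand":1,"dx":-10,"dy":10,"dz":-20,"turn":0},{"hand":1,"dx":-30,"dy":40,"dz":-30,"turn":0},{"hand":1,"dx":-30,"dy":40,"dz":-30,"turn":0},{"hand":1,"dx":-30,"dy":40,"dz":-30,"turn":0},{"hand":1,"dx":-30,"dy":40,"dz":-30,"turn":0}])

```text
time_s: 6.68
tcp_pos: [0.5465, -0.0528, 0.3126]
tcp_rot: [-3.14, -0.0, 1.57]
ft_force: [-0.3, -0.2, 0.6]
finger_gap: 0.0765
grasp_force: 0.0
```

```bash
python3 - <<'E'
from h import *
print(sensors.observe()['tcp_pos'])
f,K,T=cam('wrist');print(red(f,K,T)); np.savez('w5.npz',f=f,K=K,T=T)
a=proj([[.548,-.0785,.19],[.555,-.137,.186]],K,T);print(a)
x,y=a.mean(0).astype(int);x-=100;y-=75;y=min(y,330);print(x,y)
cv2.imwrite('pics/w5.png',cv2.resize(f[y:y+150,x:x+200],None,fx=4,fy=4,interpolation=2))
E
```

```text
[ 0.54652579 -0.05277448  0.31256213]
(np.int64(81), array([ 0.00511787, -0.04687736,  0.186     ]), np.float64(-0.022254925693356853))
[[322.02807192 258.83596063]
 [329.81815685 319.18066279]]
225 214
```

View pics/w5.png

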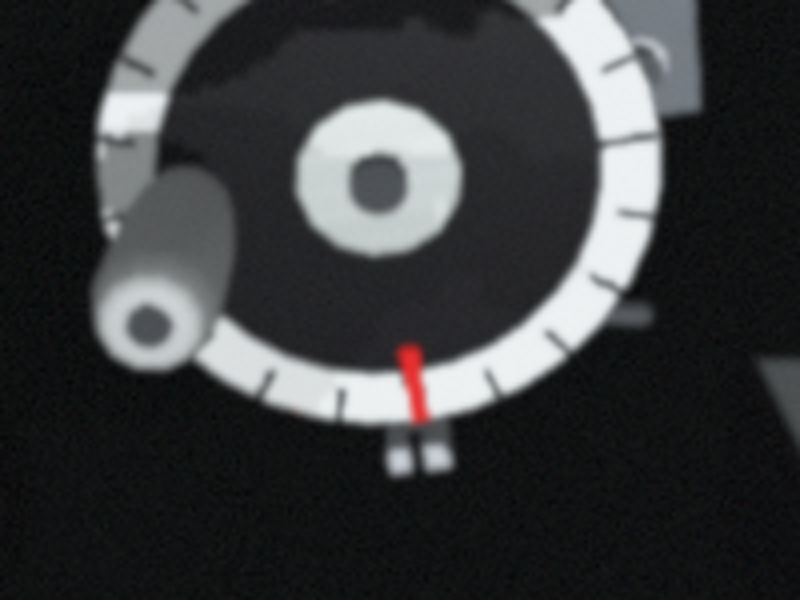

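The red line end is at (418,420), directly between the two index halves at (418,455), so it sits on the mark. Next is the clamp lever.

```bash
python3 - <<'E'
from h import *
o=np.array([.5544,-.019])
for n in ('0','4','5'):
    if n=='5': d=np.load('w5.npz');f,K,T=d['f'],d['K'],d['T']
    else: d=np.load(f'wrist{n}.npz');f=cv2.imread(f'pics/wrist{n}.png');K,T=d['K'],d['T']
    P=onz([(c,r) for r in range(480) for c in range(640)],K,T,.184).reshape(480,640,3)
    h=cv2.cvtColor(f,cv2.COLOR_BGR2HSV);m=((h[...,0]>5)&(h[...,0]<16)&(h[...,1]>150)&(h[...,2]>90)).astype(np.uint8)
    k=cv2.morphologyEx(m,cv2.MORPH_OPEN,cv2.getStructuringElement(2,(27,27)))
    nn,l,st,c=cv2.connectedComponentsWithStats(k);print(n,[(c[i].round(1).tolist(),st[i,4],onz([c[i]],K,T,.184)[0][:2].round(4).tolist(),onz([c[i]],K,T,.192)[0][:2].round(4).tolist()) for i in range(1,nn)])
print(sensors.observe()['q'])
E
```

```text
0 [([95.8, 55.1], np.int32(2042), [0.4914, 0.1108], [0.496, 0.1097])]
4 [([296.2, 32.0], np.int32(1163), [0.492, 0.1111], [0.4925, 0.1095])]
5 []
[-9.56744417e-02  1.98180640e-01 -1.34746676e-02  1.36091754e+00
 -3.32492198e-06  1.47589507e+00]
```

jog_arm(increments=[{"hand":1,"dx":34,"dy":-11,"dz":0,"turn":-0.1},{"hand":1,"dx":68,"dy":-22,"dz":0,"turn":-0.2},{"hand":1,"dx":102,"dy":-33,"dz":10,"turn":-0.3},{"hand":1,"dx":136,"dy":-44,"dz":30,"turn":-0.4},{"hand":1,"dx":164,"dy":-54.5,"dz":50,"turn":-0.493}])

```text
time_s: 7.15
tcp_pos: [0.4913, 0.1139, 0.2633]
tcp_rot: [3.14, -0.0, 2.069]
ft_force: [-0.0, 0.5, -0.1]
finger_gap: 0.0855
grasp_force: 0.0
```

jog_arm(increments=[{"hand":1,"dx":0,"dy":0,"dz":0,"turn":0},{"hand":1,"dx":0,"dy":0,"dz":0,"turn":0}])

```text
time_s: 7.32
tcp_pos: [0.4902, 0.1129, 0.2621]
tcp_rot: [-3.139, -0.001, 2.067]
ft_force: [0.3, -0.9, 0.2]
finger_gap: 0.0852
grasp_force: 0.0
```

```bash
python3 - <<'E'
from h import *
s=sensors.observe();p=s['tcp_pos'];Rt=R.from_euler('xyz',s['tcp_rot']).as_matrix();print(p,s['tcp_rot'],s['q'])
f,K,T=cam('wrist');cv2.imwrite('pics/w6.png',f)
h=cv2.cvtColor(f,cv2.COLOR_BGR2HSV);m=((h[...,0]>5)&(h[...,0]<16)&(h[...,1]>150)&(h[...,2]>90)).astype(np.uint8)
nn,l,st,c=cv2.connectedComponentsWithStats(m);print(st[1:].tolist() if nn<6 else st[st[:,4]>200].tolist())
print(proj([[.492,.111,.184],[.532,.0365,.19]],K,T))
print('tool shift to knob',Rt.T@(np.array([.492,.111,.168])-p))
E
```

```text
[0.49017429 0.11293606 0.26209497] [-3.13864270e+00 -5.39799799e-04  2.06669668e+00] [ 2.26622036e-01  1.22165552e-01 -2.17385305e-01  1.23423273e+00
 -2.64448357e-04  1.30151761e+00]
[[302, 239, 36, 126, 1976], [316, 356, 4, 1, 4], [310, 359, 2, 3, 3]]
[[321.99401605 253.20177577]
 [321.20333795 364.07859101]]
tool shift to knob [-0.00262235  0.00096213  0.09409114]
```

View pics/w6.png

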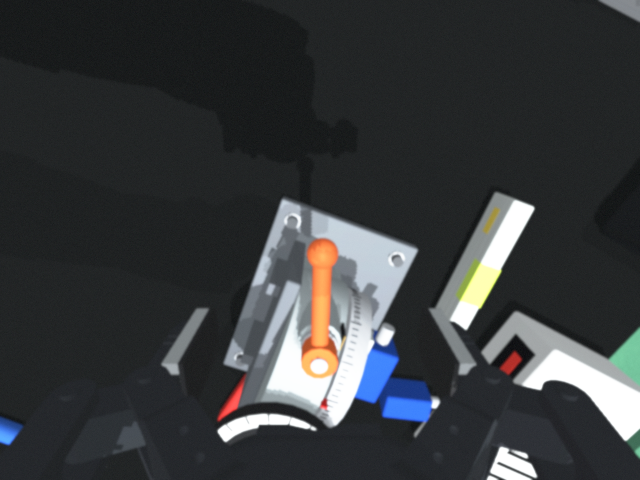

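The knob is at (322,253), where predicted, and the lever runs along the tool x axis. I'll descend and grip it.

jog_arm(increments=[{"hand":0.3,"dx":-2.6,"dy":1,"dz":30,"turn":0},{"hand":0.3,"dx":-2.6,"dy":1,"dz":60,"turn":0},{"hand":0.3,"dx":-2.6,"dy":1,"dz":80,"turn":0},{"hand":0.3,"dx":-2.6,"dy":1,"dz":94,"turn":0},{"hand":0.3,"dx":-2.6,"dy":1,"dz":94,"turn":0}])

```text
time_s: 7.78
tcp_pos: [0.4932, 0.1085, 0.1671]
tcp_rot: [-3.138, -0.001, 2.061]
ft_force: [-0.8, 0.1, -0.2]
finger_gap: 0.0553
grasp_force: 0.0
```

jog_arm(increments=[{"hand":-0.3,"dx":0,"dy":0,"dz":0,"turn":0},{"hand":-1,"dx":0,"dy":0,"dz":0,"turn":0},{"hand":-1,"dx":0,"dy":0,"dz":0,"turn":0},{"hand":-1,"dx":0,"dy":0,"dz":0,"turn":0},{"hand":-1,"dx":0,"dy":0,"dz":0,"turn":0}], squeeze=25)

```text
time_s: 8.2
tcp_pos: [0.4957, 0.1101, 0.1705]
tcp_rot: [3.139, 0.001, 2.063]
ft_force: [1.5, -1.0, 1.8]
finger_gap: 0.0189
grasp_force: 24.4
```

```bash
cat > step.py <<'E'
from h import *
import sys
A=np.array([.532,.0365])
s=sensors.observe();p=s['tcp_pos'];F=s['ft_force']
v=p[:2]-A;r=np.hypot(*v);phi=np.arctan2(v[1],v[0])
er=v/r;et=np.array([er[1],-er[0]]) # cw tangent
print('r',r.round(4),'phi',phi.round(4),'z',p[2].round(4),'yaw-phi',(s['tcp_rot'][2]-phi).round(3),'Ft_resist',(-(F[:2]@et)).round(2),'Fr',(F[:2]@er).round(2),'Mz',s['moment'].round(2),'q6',s['q'][5].round(2),'gap',s['finger_gap'],s['grasp_force'])
E
python3 step.py
python3 -c "
import numpy as np
r=86
for st in(.1,.05,.02,.01):
    a=st*np.arange(1,6); print(st,[(round(r*(np.cos(x)-1),2),round(r*np.sin(x),2)) for x in a])"
```

```text
r 0.0821 phi 2.0287 z 0.1705 yaw-phi 0.035 Ft_resist -0.88 Fr -1.54 Mz [-0.18 -0.15 -0.  ] q6 1.3 gap 0.018905665922273662 24.407956302165985
0.1 [(np.float64(-0.43), np.float64(8.59)), (np.float64(-1.71), np.float64(17.09)), (np.float64(-3.84), np.float64(25.41)), (np.float64(-6.79), np.float64(33.49)), (np.float64(-10.53), np.float64(41.23))]
0.05 [(np.float64(-0.11), np.float64(4.3)), (np.float64(-0.43), np.float64(8.59)), (np.float64(-0.97), np.float64(12.85)), (np.float64(-1.71), np.float64(17.09)), (np.float64(-2.67), np.float64(21.28))]
0.02 [(np.float64(-0.02), np.float64(1.72)), (np.float64(-0.07), np.float64(3.44)), (np.float64(-0.15), np.float64(5.16)), (np.float64(-0.28), np.float64(6.87)), (np.float64(-0.43), np.float64(8.59))]
0.01 [(np.float64(-0.0), np.float64(0.86)), (np.float64(-0.02), np.float64(1.72)), (np.float64(-0.04), np.float64(2.58)), (np.float64(-0.07), np.float64(3.44)), (np.float64(-0.11), np.float64(4.3))]
```

jog_arm(increments=[{"hand":-1,"dx":-0.15,"dy":5,"dz":0,"turn":0.06},{"hand":-1,"dx":-0.6,"dy":9.9,"dz":0,"turn":0.12},{"hand":-1,"dx":-1.3,"dy":14.9,"dz":0,"turn":0.18},{"hand":-1,"dx":-2.4,"dy":19.7,"dz":0,"turn":0.24},{"hand":-1,"dx":-3.7,"dy":24.5,"dz":0,"turn":0.3}])

```text
time_s: 8.62
tcp_pos: [0.5188, 0.1176, 0.1701]
tcp_rot: [3.14, 0.003, 1.761]
ft_force: [-0.1, -4.0, 2.1]
finger_gap: 0.0188
grasp_force: 24.4
```

```bash
python3 step.py
```

```text
r 0.0822 phi 1.7318 z 0.1701 yaw-phi 0.029 Ft_resist 0.77 Fr -3.91 Mz [-0.99 -0.15  0.1 ] q6 1.61 gap 0.01882214723632968 24.43774312734604
```

jog_arm(increments=[{"hand":-1,"dx":0,"dy":2.5,"dz":0,"turn":0.03},{"hand":-1,"dx":-0.2,"dy":5,"dz":0,"turn":0.06},{"hand":-1,"dx":-0.4,"dy":7.5,"dz":0,"turn":0.09},{"hand":-1,"dx":-0.6,"dy":9.9,"dz":0,"turn":0.12},{"hand":-1,"dx":-0.6,"dy":9.9,"dz":0,"turn":0.12}])

```text
time_s: 9.03
tcp_pos: [0.5287, 0.1187, 0.1699]
tcp_rot: [3.14, 0.003, 1.642]
ft_force: [1.3, -5.8, 2.1]
finger_gap: 0.0188
grasp_force: 24.5
```

```bash
python3 step.py
```

```text
r 0.0822 phi 1.6107 z 0.1699 yaw-phi 0.032 Ft_resist -1.08 Fr -5.85 Mz [-1.11 -0.26  0.01] q6 1.72 gap 0.018795017467117908 24.455342888832092
```

jog_arm(increments=[{"hand":-1,"dx":-0.2,"dy":1.7,"dz":0,"turn":0.02},{"hand":-1,"dx":-0.4,"dy":3.3,"dz":0,"turn":0.04},{"hand":-1,"dx":-0.6,"dy":5,"dz":0,"turn":0.06},{"hand":-1,"dx":-0.8,"dy":6.6,"dz":0,"turn":0.08},{"hand":-1,"dx":-0.8,"dy":6.6,"dz":0,"turn":0.08}])

```text
time_s: 9.45
tcp_pos: [0.535, 0.1187, 0.1697]
tcp_rot: [3.141, 0.002, 1.562]
ft_force: [1.3, -4.5, 2.2]
finger_gap: 0.0187
grasp_force: 24.5
```

```bash
python3 step.py
```

```text
r 0.0823 phi 1.5342 z 0.1697 yaw-phi 0.028 Ft_resist -1.44 Fr -4.49 Mz [-1.09 -0.25  0.06] q6 1.8 gap 0.018707256961660645 24.48849320411682
```

jog_arm(increments=[{"hand":-1,"dx":-0.2,"dy":1.7,"dz":0,"turn":0.02},{"hand":-1,"dx":-0.4,"dy":3.3,"dz":0,"turn":0.04},{"hand":-1,"dx":-0.6,"dy":5,"dz":0,"turn":0.06},{"hand":-1,"dx":-0.8,"dy":6.6,"dz":0,"turn":0.08},{"hand":-1,"dx":-0.8,"dy":6.6,"dz":0,"turn":0.08}])

```text
time_s: 9.87
tcp_pos: [0.5415, 0.1183, 0.1695]
tcp_rot: [3.141, 0.001, 1.482]
ft_force: [0.2, -5.1, 3.5]
finger_gap: 0.0191
grasp_force: 24.5
```

```bash
python3 step.py
```

```text
r 0.0824 phi 1.4546 z 0.1695 yaw-phi 0.027 Ft_resist -0.79 Fr -5.02 Mz [-1.07 -0.2   0.04] q6 1.88 gap 0.019081908173509975 24.520257711410522
```

jog_arm(increments=[{"hand":-1,"dx":-0.2,"dy":1.7,"dz":0,"turn":0.02},{"hand":-1,"dx":-0.4,"dy":3.3,"dz":0,"turn":0.04},{"hand":-1,"dx":-0.6,"dy":5,"dz":0,"turn":0.06},{"hand":-1,"dx":-0.8,"dy":6.6,"dz":0,"turn":0.08},{"hand":-1,"dx":-0.8,"dy":6.6,"dz":0,"turn":0.08}])

```text
time_s: 10.28
tcp_pos: [0.548, 0.1173, 0.1694]
tcp_rot: [3.141, -0.0, 1.402]
ft_force: [0.2, -3.8, 3.5]
finger_gap: 0.0189
grasp_force: 24.6
```

```bash
python3 step.py
```

```text
r 0.0824 phi 1.3757 z 0.1694 yaw-phi 0.026 Ft_resist -0.9 Fr -3.74 Mz [-0.88 -0.18  0.08] q6 1.95 gap 0.01889514939001405 24.55096185207367
```

jog_arm(increments=[{"hand":-1,"dx":-0.2,"dy":1.7,"dz":0,"turn":0.02},{"hand":-1,"dx":-0.4,"dy":3.3,"dz":0,"turn":0.04},{"hand":-1,"dx":-0.6,"dy":5,"dz":0,"turn":0.06},{"hand":-1,"dx":-0.8,"dy":6.6,"dz":0,"turn":0.08},{"hand":-1,"dx":-0.8,"dy":6.6,"dz":0,"turn":0.08}])

```text
time_s: 10.7
tcp_pos: [0.5544, 0.1157, 0.1694]
tcp_rot: [3.141, -0.001, 1.322]
ft_force: [0.6, -2.1, 4.0]
finger_gap: 0.0189
grasp_force: 24.6
```

```bash
python3 step.py
```

```text
r 0.0823 phi 1.2952 z 0.1694 yaw-phi 0.027 Ft_resist -1.2 Fr -1.88 Mz [-0.39 -0.19  0.04] q6 2.02 gap 0.018877383124537288 24.578851461410522
```

jog_arm(increments=[{"hand":-1,"dx":-0.1,"dy":1.7,"dz":0,"turn":0.02},{"hand":-1,"dx":-0.2,"dy":3.3,"dz":0,"turn":0.04},{"hand":-1,"dx":-0.3,"dy":5,"dz":0,"turn":0.06},{"hand":-1,"dx":-0.5,"dy":6.6,"dz":0,"turn":0.08},{"hand":-1,"dx":-0.5,"dy":6.6,"dz":0,"turn":0.08}])

```text
time_s: 11.12
tcp_pos: [0.5607, 0.1136, 0.1695]
tcp_rot: [3.141, -0.001, 1.242]
ft_force: [1.6, 0.1, 3.9]
finger_gap: 0.0189
grasp_force: 24.6
```

```bash
python3 step.py
```

```text
r 0.0823 phi 1.2139 z 0.1695 yaw-phi 0.029 Ft_resist -1.47 Fr 0.66 Mz [ 0.05 -0.38  0.12] q6 2.1 gap 0.018853146596135673 24.603939056396484
```

jog_arm(increments=[{"hand":-1,"dx":0,"dy":1.7,"dz":0,"turn":0.02},{"hand":-1,"dx":-0.1,"dy":3.3,"dz":0,"turn":0.04},{"hand":-1,"dx":-0.15,"dy":5,"dz":0,"turn":0.06},{"hand":-1,"dx":-0.2,"dy":6.6,"dz":0,"turn":0.08},{"hand":-1,"dx":-0.2,"dy":6.6,"dz":0,"turn":0.08}])

```text
time_s: 11.53
tcp_pos: [0.5669, 0.1111, 0.1694]
tcp_rot: [3.141, -0.0, 1.162]
ft_force: [1.1, 1.1, 4.0]
finger_gap: 0.0189
grasp_force: 24.6
```

```bash
python3 step.py
```

```text
r 0.0823 phi 1.1334 z 0.1694 yaw-phi 0.029 Ft_resist -0.49 Fr 1.46 Mz [ 0.24 -0.39  0.07] q6 2.17 gap 0.018892512756912668 24.622946977615356
```

jog_arm(increments=[{"hand":-1,"dx":0,"dy":1.7,"dz":0,"turn":0.02},{"hand":-1,"dx":-0.1,"dy":3.3,"dz":0,"turn":0.04},{"hand":-1,"dx":-0.2,"dy":5,"dz":0,"turn":0.06},{"hand":-1,"dx":-0.3,"dy":6.6,"dz":0,"turn":0.08},{"hand":-1,"dx":-0.3,"dy":6.6,"dz":0,"turn":0.08}])

```text
time_s: 11.95
tcp_pos: [0.5727, 0.108, 0.1694]
tcp_rot: [3.141, -0.0, 1.082]
ft_force: [2.2, 1.7, 4.8]
finger_gap: 0.0189
grasp_force: 24.6
```

```bash
python3 step.py
```

```text
r 0.0823 phi 1.0531 z 0.1694 yaw-phi 0.029 Ft_resist -1.12 Fr 2.58 Mz [ 0.28 -0.55  0.05] q6 2.25 gap 0.018943658082414046 24.63456094264984
```

jog_arm(increments=[{"hand":-1,"dx":0,"dy":1.7,"dz":0,"turn":0.02},{"hand":-1,"dx":-0.1,"dy":3.3,"dz":0,"turn":0.04},{"hand":-1,"dx":-0.1,"dy":5,"dz":0,"turn":0.06},{"hand":-1,"dx":-0.2,"dy":6.6,"dz":0,"turn":0.08},{"hand":-1,"dx":-0.2,"dy":6.6,"dz":0,"turn":0.08}])

```text
time_s: 12.37
tcp_pos: [0.5784, 0.1046, 0.1693]
tcp_rot: [3.141, 0.0, 1.002]
ft_force: [2.9, 0.4, 4.5]
finger_gap: 0.0184
grasp_force: 24.6
```

```bash
python3 step.py
```

```text
r 0.0824 phi 0.9729 z 0.1693 yaw-phi 0.029 Ft_resist -2.17 Fr 1.94 Mz [ 0.24 -0.53  0.08] q6 2.32 gap 0.018420809359759645 24.640756845474243
```

jog_arm(increments=[{"hand":-1,"dx":0,"dy":1.7,"dz":0,"turn":0.02},{"hand":-1,"dx":-0.1,"dy":3.3,"dz":0,"turn":0.04},{"hand":-1,"dx":-0.1,"dy":5,"dz":0,"turn":0.06},{"hand":-1,"dx":-0.2,"dy":6.6,"dz":0,"turn":0.08},{"hand":-1,"dx":-0.2,"dy":6.6,"dz":0,"turn":0.08}])

```text
time_s: 12.78
tcp_pos: [0.5836, 0.1008, 0.1692]
tcp_rot: [-3.142, 0.0, 0.922]
ft_force: [2.5, 0.9, 4.4]
finger_gap: 0.0188
grasp_force: 24.6
```

```bash
python3 step.py
```

```text
r 0.0825 phi 0.8949 z 0.1692 yaw-phi 0.027 Ft_resist -1.45 Fr 2.26 Mz [ 0.04 -0.39  0.07] q6 2.39 gap 0.018769433660091518 24.643531143665314
```

jog_arm(increments=[{"hand":-1,"dx":-0.1,"dy":1.7,"dz":0,"turn":0.02},{"hand":-1,"dx":-0.2,"dy":3.3,"dz":0,"turn":0.04},{"hand":-1,"dx":-0.3,"dy":5,"dz":0,"turn":0.06},{"hand":-1,"dx":-0.4,"dy":6.6,"dz":0,"turn":0.08},{"hand":-1,"dx":-0.4,"dy":6.6,"dz":0,"turn":0.08}])

```text
time_s: 13.2
tcp_pos: [0.5875, 0.0976, 0.1689]
tcp_rot: [-3.139, 0.0, 0.843]
ft_force: [-1.5, 3.4, 4.8]
finger_gap: 0.0188
grasp_force: 24.7
```

```bash
python3 step.py
```

```text
r 0.0825 phi 0.834 z 0.1689 yaw-phi 0.009 Ft_resist 3.38 Fr 1.47 Mz [0.74 0.29 0.29] q6 2.46 gap 0.018810887685811788 24.718797504901886
```

It has started to bite, so I go on in small steps.

jog_arm(increments=[{"hand":-1,"dx":0,"dy":0.8,"dz":0,"turn":0.01},{"hand":-1,"dx":0,"dy":1.7,"dz":0,"turn":0.02},{"hand":-1,"dx":0,"dy":1.7,"dz":0,"turn":0.02},{"hand":-1,"dx":0,"dy":1.7,"dz":0,"turn":0.02},{"hand":-1,"dx":0,"dy":1.7,"dz":0,"turn":0.02}])

```text
time_s: 13.62
tcp_pos: [0.5884, 0.0967, 0.1689]
tcp_rot: [-3.138, 0.0, 0.824]
ft_force: [-1.3, 3.6, 5.7]
finger_gap: 0.0194
grasp_force: 24.7
```

```bash
python3 step.py
```

```text
r 0.0825 phi 0.8177 z 0.1689 yaw-phi 0.006 Ft_resist 3.4 Fr 1.68 Mz [0.83 0.38 0.29] q6 2.48 gap 0.01935537066119045 24.732262194156647
```

```bash
cat > avg.py <<'E'
from h import *
A=np.array([.532,.0365]);L=[]
for i in range(10):
    viewer.camera('wrist');s=sensors.observe();p=s['tcp_pos'];v=p[:2]-A;er=v/np.hypot(*v);et=np.array([er[1],-er[0]]);F=s['ft_force'][:2]
    L.append([-(F@et),F@er,s['moment'][2],np.arctan2(v[1],v[0]),np.hypot(*v),*s['joint_efforts'][[0,5]]])
L=np.array(L);print('Ft Fr Mz phi r tau1 tau6',L.mean(0).round(4),L.std(0).round(3))
E
python3 avg.py
```

```text
Ft Fr Mz phi r tau1 tau6 [ 4.031   1.5695  0.2671  0.8177  0.0826 -2.8242  0.3027] [0.409 0.417 0.024 0.    0.    0.004 0.   ]
```

jog_arm(increments=[{"hand":-0.4,"dx":0,"dy":0,"dz":0,"turn":0},{"hand":-0.4,"dx":0,"dy":0,"dz":0,"turn":0},{"hand":-0.4,"dx":0,"dy":0,"dz":0,"turn":0}])

```text
time_s: 14.37
tcp_pos: [0.5888, 0.0953, 0.1683]
tcp_rot: [-3.14, 0.002, 0.823]
ft_force: [-1.4, -0.5, 0.1]
finger_gap: 0.0255
grasp_force: 0.5
```

```bash
python3 avg.py; python3 step.py
```

```text
Ft Fr Mz phi r tau1 tau6 [ 1.5641 -0.7901 -0.0053  0.8013  0.0822 -0.3191  0.0199] [0.825 0.448 0.025 0.001 0.    0.109 0.001]
r 0.0825 phi 0.8 z 0.1691 yaw-phi 0.024 Ft_resist 1.44 Fr -1.18 Mz [0.07 0.44 0.03] q6 2.48 gap 0.025485656408895687 0.91516999527812
```

jog_arm(increments=[{"hand":0,"dx":0,"dy":0,"dz":0,"turn":0},{"hand":0,"dx":0,"dy":0,"dz":0,"turn":0},{"hand":0,"dx":0,"dy":0,"dz":0,"turn":0}])

```text
time_s: 15.12
tcp_pos: [0.5905, 0.0957, 0.1697]
tcp_rot: [3.141, -0.001, 0.824]
ft_force: [-0.1, 0.4, -0.1]
finger_gap: 0.0425
grasp_force: 0.0
```

```bash
python3 avg.py; python3 step.py
```

```text
Ft Fr Mz phi r tau1 tau6 [ 1.608e-01  1.960e-02  3.000e-04  7.958e-01  8.290e-02 -2.000e-03
  1.000e-04] [0.41  0.833 0.023 0.001 0.    0.002 0.   ]
r 0.0827 phi 0.7974 z 0.1693 yaw-phi 0.026 Ft_resist -0.16 Fr -0.58 Mz [-0.04 -0.04 -0.01] q6 2.48 gap 0.043019996519116886 0.0
```

jog_arm(increments=[{"hand":-0.2,"dx":0,"dy":-1.7,"dz":0,"turn":-0.022},{"hand":-0.6,"dx":0,"dy":-1.7,"dz":0,"turn":-0.022},{"hand":-1,"dx":0,"dy":-1.7,"dz":0,"turn":-0.022},{"hand":-1,"dx":0,"dy":-1.7,"dz":0,"turn":-0.022},{"hand":-1,"dx":0,"dy":-1.7,"dz":0,"turn":-0.022}])

```text
time_s: 16.03
tcp_pos: [0.5881, 0.0973, 0.1692]
tcp_rot: [-3.14, -0.0, 0.846]
ft_force: [-2.2, 2.7, 0.9]
finger_gap: 0.0192
grasp_force: 24.4
```

```bash
python3 avg.py; python3 step.py
```

```text
Ft Fr Mz phi r tau1 tau6 [ 4.7806e+00  8.4900e-01  4.7000e-03  8.2410e-01  8.2800e-02 -2.3622e+00
 -6.7000e-03] [0.574 0.649 0.023 0.001 0.    0.266 0.004]
r 0.0827 phi 0.8229 z 0.1692 yaw-phi 0.023 Ft_resist 5.08 Fr 1.37 Mz [ 0.87  0.67 -0.  ] q6 2.46 gap 0.018890035814990574 24.41974639892578
```

jog_arm(increments=[{"hand":-1,"dx":0,"dy":1,"dz":0,"turn":0.012},{"hand":-1,"dx":0,"dy":2,"dz":0,"turn":0.024},{"hand":-1,"dx":0,"dy":3,"dz":0,"turn":0.035},{"hand":-1,"dx":-0.1,"dy":4,"dz":0,"turn":0.045},{"hand":-1,"dx":-0.1,"dy":4,"dz":0,"turn":0.045}])

```text
time_s: 16.95
tcp_pos: [0.5905, 0.0951, 0.169]
tcp_rot: [-3.139, -0.0, 0.801]
ft_force: [-5.3, 6.5, 1.0]
finger_gap: 0.0189
grasp_force: 24.6
```

```bash
python3 avg.py; python3 step.py
```

```text
Ft Fr Mz phi r tau1 tau6 [ 7.834   0.6898  0.0499  0.787   0.0828 -4.225   0.0698] [0.644 0.542 0.035 0.    0.    0.032 0.008]
r 0.0828 phi 0.7869 z 0.169 yaw-phi 0.015 Ft_resist 7.8 Fr 0.82 Mz [1.28 1.05 0.03] q6 2.5 gap 0.01904904602711638 24.546640813350677
```

jog_arm(increments=[{"hand":-1,"dx":0,"dy":0.7,"dz":0,"turn":0.007},{"hand":-1,"dx":0,"dy":1.3,"dz":0,"turn":0.013},{"hand":-1,"dx":0,"dy":1.3,"dz":0,"turn":0.013},{"hand":-1,"dx":0,"dy":1.3,"dz":0,"turn":0.013}])

```text
time_s: 17.78
tcp_pos: [0.5912, 0.0944, 0.169]
tcp_rot: [-3.138, -0.0, 0.789]
ft_force: [-5.2, 6.4, 1.3]
finger_gap: 0.0192
grasp_force: 24.6
```

```bash
python3 avg.py; python3 step.py
```

```text
Ft Fr Mz phi r tau1 tau6 [ 9.1     0.685   0.0656  0.7748  0.0828 -4.6272  0.0776] [0.391 0.344 0.039 0.    0.    0.007 0.   ]
r 0.0828 phi 0.7748 z 0.169 yaw-phi 0.014 Ft_resist 9.17 Fr 0.75 Mz [1.43 1.24 0.02] q6 2.51 gap 0.019306143548098568 24.57757204771042
```

About 9.5 N at the knob. I'll relax the push, open and rise.

jog_arm(increments=[{"hand":-1,"dx":0,"dy":-2,"dz":0,"turn":-0.008},{"hand":-1,"dx":0,"dy":-2,"dz":0,"turn":-0.008},{"hand":-0.2,"dx":0,"dy":-2,"dz":0,"turn":-0.008},{"hand":0.2,"dx":0,"dy":-2,"dz":0,"turn":-0.008},{"hand":0.2,"dx":0,"dy":-2,"dz":0,"turn":-0.008}])

```text
time_s: 18.7
tcp_pos: [0.5919, 0.0939, 0.1695]
tcp_rot: [3.14, -0.0, 0.795]
ft_force: [-0.1, 0.4, 0.3]
finger_gap: 0.0512
grasp_force: 0.0
```

jog_arm(increments=[{"hand":0.2,"dx":0,"dy":0,"dz":0,"turn":0},{"hand":0.2,"dx":0,"dy":0,"dz":-15,"turn":0},{"hand":0.2,"dx":0,"dy":0,"dz":-50,"turn":0},{"hand":0.2,"dx":0,"dy":0,"dz":-90,"turn":0},{"hand":0.2,"dx":0,"dy":0,"dz":-120,"turn":0}])

```text
time_s: 19.12
tcp_pos: [0.5914, 0.0942, 0.292]
tcp_rot: [3.14, -0.001, 0.795]
ft_force: [0.1, 0.1, 0.9]
finger_gap: 0.0513
grasp_force: 0.0
```

```bash
python3 - <<'E'
from h import *
s=sensors.observe();print(s['tcp_pos'],s['ft_force'],s['finger_gap'])
f,K,T=cam('scene');print(red(f,K,T))
cv2.imwrite('pics/s7.png',np.hstack([cv2.resize(f[200:340,250:400],None,fx=3,fy=3)]))
E
```

```text
[0.59143176 0.09422386 0.29200162] [0.05052961 0.08624165 0.88235533] 0.051278725522028286
(np.int64(17), array([ 0.00866587, -0.03552895,  0.186     ]), np.float64(0.10823874271689937))
```

View pics/s7.png

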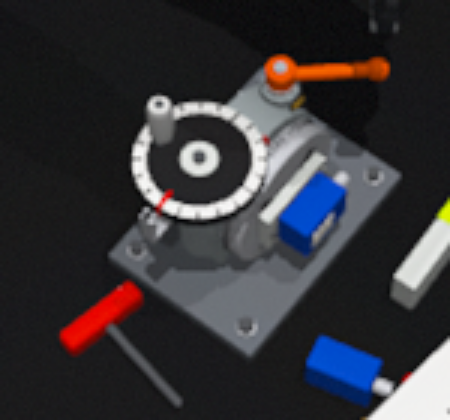

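The red line at (165,195) still points at the index at (152,220), unchanged since it was set. The lever is tightened, with its knob at (380,68), and the gripper is clear. I'm handing the job in.

```bash
python3 -c "
from cell import job_done
print(job_done())"
```

```text
the job is handed in; nothing more can be done
None
```

I handed the job in at about 19 s of robot time, but the hand-in returned no verdict: the wheel was wound back about 1.0 rad past the index and returned clockwise onto it, the clamp was nipped to an estimated 9.5 N at the knob and released, and nothing else on the bench was touched.

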